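Kit the sample tray with a cap and hold it over the light pad

TASK

Set one of the two loose jar caps open side down in the empty seat of the sample tray, while the tray stands on the bench, and let go of it. Then lift the tray by its bridge handle, keep it level so that the loose ball never leaves its shallow pocket, carry it over to the light pad and finish while holding it still and level in the air, centred about 10 cm above the pad. Leave the spare cap and the other things on the bench alone.

Things in the scene. Friction and masses are not known exactly. Their poses are not given: they have to be found in the camera images.
- tray: loose aluminium sample tray, a plate 90 (x) x 200 (y) x 10 (z) mm, 0.35 kg or so, with two round blind pockets 4 mm deep at its two ends and a bridge handle across the middle. Origin at the centre of its underside, z up, long side along y. The handle top is 76 mm above the underside
- cap_seat (a point): centre of the floor of the empty round cap seat, at the tray's +y end (68 mm from the tray centre), 48 mm across, 4 mm deep, floor 6 mm above the tray's underside; axes as the tray's
- ball_pocket (a point): centre of the floor of the other round pocket, at the tray's -y end (68 mm from the tray centre), 44 mm across, 4 mm deep, with the ball in it; axes as the tray's
- tray_handle (a point): centre of the grip bar of the tray's handle: a bar 72 mm long along the tray's x, 12 mm thick along the tray's y, 26 mm high, its centre 63 mm above the tray's underside. It stands on two 8 mm posts 56 mm apart; the space between them under the bar is free. Pinch it across its 12 mm thickness, closing along the tray's y; a seated cap's top is 30 mm above the tray's underside, its near edge 45 mm from the bar's middle plane
- ball_center (a point): centre of the loose steel ball, 20 mm diameter, 33 g, that rolls freely in the ball pocket
- cap_a: grey plastic jar cap, a round cup 42 mm outside diameter, 24 mm tall, 2.5 mm wall, one end closed, the other open. Origin at the centre of the open end; its z axis points from the open end to the closed end, so z up means open side down. One of the two caps lies open side down, the other open side up. The tray's top stands round the seat with only 3 mm of gap, so grip the cap by its upper 14 mm to keep the fingertips clear of the tray
- cap_b: the second jar cap, identical to the first, same frame
- light_pad: flat square light pad fixed to the bench, 150 x 150 mm, its top 12 mm above the bench; a white panel in a grey frame. Origin at the centre of its underside, z up
- tape: roll of label tape lying flat, 72 mm across, 19 mm tall, a bystander; origin under its centre
- timer: small white timer, 62 x 66 x 20 mm, a bystander; origin under its centre
- slides: white box of slides, 56 x 82 x 34 mm, a bystander; origin under its centre
- marker: black marker pen lying along x near the tube rack at the left, 135 mm long, 14 mm tall, a bystander; origin under its centre
Mind the look-alikes: they are no part of the job. What is shaped like the cap_b but red is not meant.

How it is judged:
On the way, in this order (a step that is already met when the one before it is completed fails the run):
1. a cap sits open side down on the floor of the cap seat, let go, with the tray standing on the bench (((horizontal distance between cap_a and cap_seat below 0.005 m and z of cap_a in the frame of cap_seat between -0.003 and 0.003 m and angle between cap_a's own z axis and vertical below 0.5 rad and angle between the z axis of cap_a and the z axis of tray, either way round below 0.12 rad) or (horizontal distance between cap_b and cap_seat below 0.005 m and z of cap_b in the frame of cap_seat between -0.003 and 0.003 m and angle between cap_b's own z axis and vertical below 0.5 rad and angle between the z axis of cap_b and the z axis of tray, either way round below 0.12 rad)) and height (world z) of tray below 0.006 m and contact force between the fingers and cap_a below 0.1 N and contact force between the fingers and cap_b below 0.1 N), for 0.3 s.
2. the tray is lifted clear of the bench with the cap in its seat (((horizontal distance between cap_a and cap_seat below 0.005 m and z of cap_a in the frame of cap_seat between -0.003 and 0.003 m and angle between cap_a's own z axis and vertical below 0.5 rad and angle between the z axis of cap_a and the z axis of tray, either way round below 0.12 rad) or (horizontal distance between cap_b and cap_seat below 0.005 m and z of cap_b in the frame of cap_seat between -0.003 and 0.003 m and angle between cap_b's own z axis and vertical below 0.5 rad and angle between the z axis of cap_b and the z axis of tray, either way round below 0.12 rad)) and height (world z) of tray above 0.04 m), for 0.2 s.
At the end, for the whole second after the job is handed in: Tray held still in the gripper within 0.12 rad of level, 60 to 150 mm above the pad's top, centred over it within 30 mm; a cap open side down in the seat (within 5 mm of its centre, 3 mm of its floor, 0.12 rad of the tray's axis) and the ball in its pocket (((horizontal distance between cap_a and cap_seat below 0.005 m and z of cap_a in the frame of cap_seat between -0.003 and 0.003 m and angle between cap_a's own z axis and vertical below 0.5 rad and angle between the z axis of cap_a and the z axis of tray, either way round below 0.12 rad) or (horizontal distance between cap_b and cap_seat below 0.005 m and z of cap_b in the frame of cap_seat between -0.003 and 0.003 m and angle between cap_b's own z axis and vertical below 0.5 rad and angle between the z axis of cap_b and the z axis of tray, either way round below 0.12 rad)) and distance between ball_center and ball_pocket below 0.021 m and horizontal distance between tray and light_pad below 0.03 m and height (world z) of tray between 0.072 and 0.162 m and angle between tray's own z axis and vertical below 0.12 rad and linear speed of tray below 0.02 m/s and angular speed of tray below 0.2 rad/s and contact force between the fingers and tray above 1 N); the arm keeps its last pose, push and grip.
It fails at once if the ball leaves its pocket (distance between ball_center and ball_pocket above 0.024 m).
It fails at once if the tray is tipped more than 0.3 rad (angle between tray's own z axis and vertical above 0.3 rad).
It fails at once if a bystander is moved more than 30 mm (distance of any of tape, timer, slides, marker from where it was at the start of the episode above 0.03 m).
It fails at once if the spare cap is moved as well: both caps more than 30 mm from their starts (distance of each of cap_a, cap_b from where it was at the start of the episode above 0.03 m).
It also fails if it takes over 64 s, if anything falls off the work surface, if the arm or the gripper's body presses on something with over 40 N, if the wrist force passes 120 N, or if a joint passes its speed limit or range.

ROBOT

A 7-joint arm with a two-finger parallel gripper is mounted at the origin on the work surface; the furniture and walls round the work are solid. World frame = base frame: x ahead of the robot, y to its left, z up, the work surface at z = 0. Lengths are in m, angles in rad, forces in N, time in s.
With the tool pointing down it reaches from about 0.4 to 0.85 m from the base axis. Payload 4.5 kg.
Tool frame: the origin (TCP) lies at the very end of the fingers, on their centre line; the grasp point (between the pads) lies 19 mm behind it; z points along the fingers, y is the direction in which the jaws open and shut (so a half turn about z gives the same grasp; the last joint's range is limited). The gripper opens to 88 mm and grips with 3 to 60 N. Pads are 18 mm wide; open, the fingers measure 123 mm over their backs; the gripper's body (75 mm by 187 mm) begins 45 mm behind the grasp point.
Start: joints at [-1.127, 0.689, -0.195, 1.565, 0.157, 0.902, -0.215], TCP at [0.249, 0.573, 0.239] pointing down, gripper open.
Joint ranges: [-3.01, 3.01], [-0.46, 2.08], [-1.47, 1.51], [0.13, 2.56], [-1, 4.14], [0.04, 2.09], [-2.66, 2.66]. Speed limits (rad/s): [2.57, 2.57, 3.14, 3.14, 3.14, 3.14, 3.14].

INTERFACE

Orientations are given as a unit quaternion [w, x, y, z].
In Python, from workcell import readout, vision, workorder, nets gives the robot as it stands.
- The arm moves only by the shell command python3 -m crank 'ROWS' [OPENING] [FORCE]. ROWS is JSON, a list of rows, each an object with "travel": the shift along the tool's x, y, z scaled (see below), a list of three; "turn": the turn, a rotation vector about the tool's x, y, z scaled (see below), a list of three. In form: [{"travel": [tx, ty, tz], "turn": [rx, ry, rz]}, ...]. A call has 1 to 12 rows; each row is the pose to reach, as a shift and turn from the pose measured when the call began, along the tool's axes at that moment; what a row does not reach only later rows make up. The controller multiplies each number of a shift by 1 m and each number of a turn by 60 degrees. A row lasts 1/10 s, in which the tool goes at most 50 mm and 8.59 degrees, less where a joint would pass 70% of its speed; a pose out of reach is approached as far as the arm can. A call with a number of a shift or a turn outside -1 to 1 is refused whole. A call with a gripper value outside its range is refused whole. OPENING is the closure, from 0 (fully open) to 1 (shut), set as the call begins (- or left out, the last holds). The fingers move at their own pace and stop on an object; FORCE is the grip in N (left out, the last holds). Time passes only in rows, so rows that repeat a pose let the fingers close. It gives the time, the measured TCP pose, the force and the opening at its end, in the units of the state.
- readout.observe(): the state, without advancing time (a new reading comes with each control period).
- vision.camera(name): name is "side" or "top" or "wrist"; returns the picture (420x560x3 uint8, blue, green, red); there is no depth.
- vision.get_calibration(name): a dict with "K" (3x3 intrinsics, pixels), "rvec" (rotation vector, rad) and "tvec" (3), from world to camera coordinates, as OpenCV has them. Camera axes: x right, y down, z forward; pixel columns grow to the right and rows downward; lengths in m; the calibration is good to about 2 mm. The wrist camera is an equidistant fisheye: a pixel r from the principal point sees the ray r / f radians off the axis. A picture is of the moment at which its call begins: read the wrist's pose just before it. get_calibration takes no time and is no camera call; for the wrist camera it gives the pose at the moment of the call.
- workorder.job_done(): hands the job in, once; it reports no verdict.
Trained networks look in the newest picture that a camera, given by its name, has taken for a name from the list of things; names that differ only in an ending like _2 or _b are one class to them, and where a whole thing is asked for, a point or a joint stands for the part that bears it (a point fixed in the world has none). Each returns a list of dicts, best first, with "score" (0 to 1); they miss things now and then, are a little off and sometimes report something else, mostly with a low value. They report only what shows in the picture. A call takes as long as a camera call. They do not tell look-alikes from the thing itself.
- nets.boxes_of(camera, name): "bbox" ([left, top, right, bottom] in pixels, round what is visible of it).
- nets.outline_of(camera, name): "mask" (420x560 bool, what is visible of it) and "bbox" ([left, top, right, bottom] in pixels, round what is visible of it).
- nets.landmark_of(camera, name): "pixel" ([column, row] in pixels: a listed point, or the origin of a listed thing).
The state is a dict: "t": time; "joints": joint angles; "joint_velocities": joint speeds; "tau": joint torques, N m; "ee_pos": TCP position; "tool_rot": TCP orientation; "ft_force": force on the tool from outside, world axes, zero at the start; "ft_torque": the same for the moment, N m; "opening": finger opening in m.
Only numpy, scipy, OpenCV 4.12 (cv2) and the standard library are available. Lean on these libraries where they do the work, as an engineer would, in place of code of your own. Each camera call takes 0.05 s, during which the arm holds its last target.

## Working session

There is one attempt and no reset: what is moved stays moved. The work goes in short steps, Python scripts to look and compute and a shell command to move; the robot and the scene stay as the last step left them, time stands still between calls to the robot, and variables do not carry over. Pictures are saved under pics/ and viewed, and the job is handed in when it is done.

```bash
ls; mkdir -p pics; python3 - <<'E'
from workcell import readout, vision, nets
import cv2
print(readout.observe())
for n in ["side","top","wrist"]:
    im=vision.camera(n); cv2.imwrite(f"pics/{n}0.png",im)
    c=vision.get_calibration(n); print(n,c)
E
```

```text
pics
{'t': 0.0, 'joints': array([-1.12719717,  0.69001337, -0.19450385,  1.56634352,  0.15730399,
        0.90251117, -0.21510866]), 'joint_velocities': array([-1.96157128e-05, -1.22363273e-03,  8.66947094e-04,  7.90184471e-05,
        1.36369277e-03, -4.46550546e-04,  5.11244777e-04]), 'tau': array([ 2.37574977e-04, -5.27554214e+01, -1.26736544e+00, -1.53431368e+01,
       -5.27330046e-02,  6.39314341e-03,  1.75452169e-04]), 'ee_pos': array([0.24881282, 0.57263957, 0.23789159]), 'tool_rot': array([-1.20046537e-04,  2.03434317e-01,  9.79088143e-01, -9.34126268e-04]), 'ft_force': array([ 0.0408278 , -0.59065475, -0.54424101]), 'ft_torque': array([-0.00332102,  0.06740125,  0.00051027]), 'opening': 0.08814102317151849}
side {'K': array([[424.07365583,   0.        , 279.15938107],
       [  0.        , 424.07365583, 211.35321984],
       [  0.        ,   0.        ,   1.        ]]), 'rvec': array([ 2.13281554, -0.36153996,  0.16907388]), 'tvec': array([-0.36864265,  0.14970282,  0.91301057])}
top {'K': array([[489.34418834,   0.        , 284.88144314],
       [  0.        , 489.34418834, 211.70229714],
       [  0.        ,   0.        ,   1.        ]]), 'rvec': array([ 2.08905835, -2.14592547,  0.21032717]), 'tvec': array([0.05114857, 0.3937843 , 1.46015613])}
wrist {'K': array([[325.1922621 ,   0.        , 279.41077735],
       [  0.        , 325.1922621 , 212.15525597],
       [  0.        ,   0.        ,   1.        ]]), 'rvec': array([-2.43057215, -1.59342718, -0.21694054]), 'tvec': array([-0.62502333, -0.0369875 ,  0.3891352 ])}
```

View pics/top0.png

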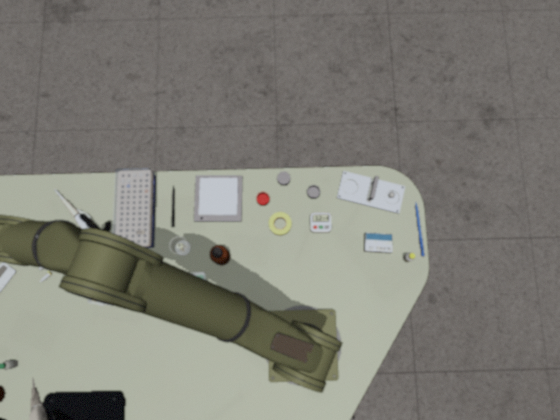

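View pics/side0.png

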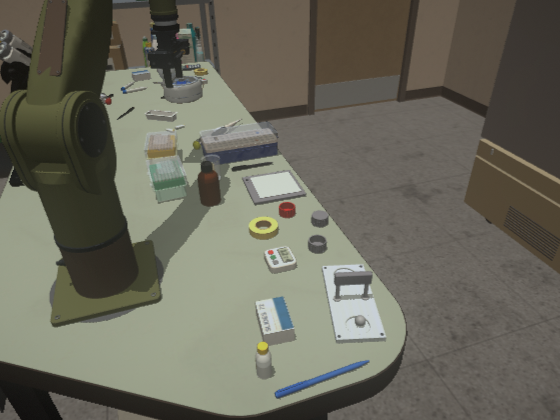

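View pics/wrist0.png

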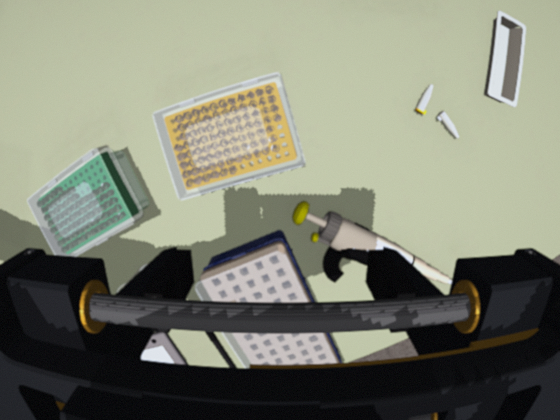

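```bash
cat > h.py <<'E'
import numpy as np, cv2
from workcell import readout, vision, nets
from scipy.spatial.transform import Rotation as R
def ray(n,px,c=None):
    c=c or vision.get_calibration(n); K=c["K"]; Rm=R.from_rotvec(c["rvec"]).as_matrix()
    x=(px[0]-K[0,2])/K[0,0]; y=(px[1]-K[1,2])/K[1,1]
    if n=="wrist":
        r=np.hypot(x,y); d=np.array([0,0,1.]) if r<1e-9 else np.array([np.sin(r)*x/r,np.sin(r)*y/r,np.cos(r)])
    else: d=np.array([x,y,1.])
    return -Rm.T@c["tvec"], Rm.T@d
def onz(n,px,z,c=None):
    o,d=ray(n,px,c); return o+d*(z-o[2])/d[2]
def proj(n,p,c=None):
    c=c or vision.get_calibration(n); K=c["K"]; q=R.from_rotvec(c["rvec"]).as_matrix()@np.array(p)+c["tvec"]
    if n=="wrist":
        r=np.hypot(q[0],q[1]); th=np.arctan2(r,q[2]); u=q[:2]/r*th
    else: u=q[:2]/q[2]
    return u*K[0,0]+K[:2,2]
def rot():
    q=readout.observe()["tool_rot"]; return R.from_quat([q[1],q[2],q[3],q[0]])
E
python3 - <<'E'
from h import *
Z=dict(tray=0,cap_seat=.006,ball_pocket=.006,tray_handle=.063,ball_center=.016,cap_a=0,light_pad=0,tape=0,timer=0,slides=0)
for n in ["top","side"]:
    vision.camera(n)
    for k,z in Z.items():
        for r in nets.landmark_of(n,k)[:4]:
            if r["score"]>.2: print(n,k,round(r["score"],2),np.round(r["pixel"],1),np.round(onz(n,r["pixel"],z),4))
im=cv2.imread("pics/top0.png"); cv2.imwrite("pics/z1.png",cv2.resize(im[150:270,190:430],None,fx=3.3,fy=3.3,interpolation=cv2.INTER_CUBIC))
im=cv2.imread("pics/side0.png"); cv2.imwrite("pics/z2.png",cv2.resize(im[160:360,230:400],None,fx=3,fy=3,interpolation=cv2.INTER_CUBIC))
E
```

```text
top tray 0.88 [371.2 190.8] [ 0.463 -0.235  0.   ]
top tray 0.75 [388.8 192.6] [ 0.4556 -0.2904  0.    ]
top tray 0.29 [283.6 224.2] [0.3631 0.0455 0.    ]
top cap_seat 0.92 [349.3 187.3] [ 0.4748 -0.1653  0.006 ]
top cap_seat 0.51 [374.5 185.3] [ 0.4792 -0.2454  0.006 ]
top ball_pocket 0.87 [390.3 194.1] [ 0.4492 -0.2934  0.006 ]
top tray_handle 0.69 [371.  187.8] [ 0.4573 -0.2233  0.063 ]
top ball_center 0.45 [389.2 194.5] [ 0.4457 -0.2876  0.016 ]
top ball_center 0.38 [284.3 224.8] [0.3584 0.0434 0.016 ]
top cap_a 0.61 [309.  190.3] [ 0.47   -0.0379  0.    ]
top cap_a 0.46 [259.  198.2] [0.4486 0.1211 0.    ]
top cap_a 0.42 [282.9 181. ] [0.5027 0.0441 0.    ]
top cap_a 0.24 [319.3 224. ] [ 0.3607 -0.0662  0.    ]
top light_pad 0.78 [213.4 199.4] [0.4486 0.2653 0.    ]
top tape 0.82 [283.6 226.6] [0.3555 0.0457 0.    ]
top timer 0.58 [319.3 224.2] [ 0.3601 -0.0661  0.    ]
top slides 0.84 [376.6 245.2] [ 0.2892 -0.2411  0.    ]
side tray 0.59 [349.2 300.8] [ 0.4608 -0.2273  0.    ]
side cap_seat 0.9 [346.1 274.8] [ 0.4858 -0.1616  0.006 ]
side ball_pocket 0.68 [354.4 327.9] [ 0.4359 -0.2977  0.006 ]
side tray_handle 0.61 [350.8 277.9] [ 0.4587 -0.2281  0.063 ]
side ball_center 0.67 [314.2 238. ] [ 0.4664 -0.0305  0.016 ]
side ball_center 0.45 [360.2 316.9] [ 0.4534 -0.2853  0.016 ]
side cap_a 0.68 [321.5 223.6] [0.5155 0.038  0.    ]
side cap_a 0.65 [288.7 204.2] [0.4683 0.1525 0.    ]
side cap_a 0.56 [315.7 240.1] [ 0.4751 -0.0202  0.    ]
side light_pad 0.96 [271.8 191.5] [0.4457 0.2324 0.    ]
side tape 0.59 [260.9 232.6] [0.3599 0.0541 0.    ]
side timer 0.8 [279.7 260.8] [ 0.3692 -0.0631  0.    ]
side slides 0.91 [273.2 327.7] [ 0.2956 -0.2418  0.    ]
```

```bash
python3 - <<'E'
from h import *
for n in ["top","side"]:
    c=vision.get_calibration(n); print(n,ray(n,(280,210)))
print(rot().as_matrix().round(3))
c=vision.get_calibration("wrist");Rm=R.from_rotvec(c["rvec"]).as_matrix()
o=-Rm.T@c["tvec"]; s=readout.observe()
print("cam in tool", rot().inv().apply(o-s["ee_pos"]), (rot().inv().as_matrix()@Rm.T).round(3))
E
```

```text
top (array([0.1006937 , 0.04506389, 1.50916143]), array([ 0.19998836,  0.00687319, -0.97983112]))
side (array([ 0.14285152, -0.762861  ,  0.62412593]), array([ 0.25987354,  0.79250631, -0.55173689]))
[[-0.917  0.398  0.   ]
 [ 0.398  0.917  0.   ]
 [ 0.     0.    -1.   ]]
cam in tool [ 0.06843787  0.00054831 -0.14634626] [[-0.001 -0.963 -0.268]
 [ 1.    -0.001  0.001]
 [-0.001 -0.268  0.963]]
```

View pics/z1.png

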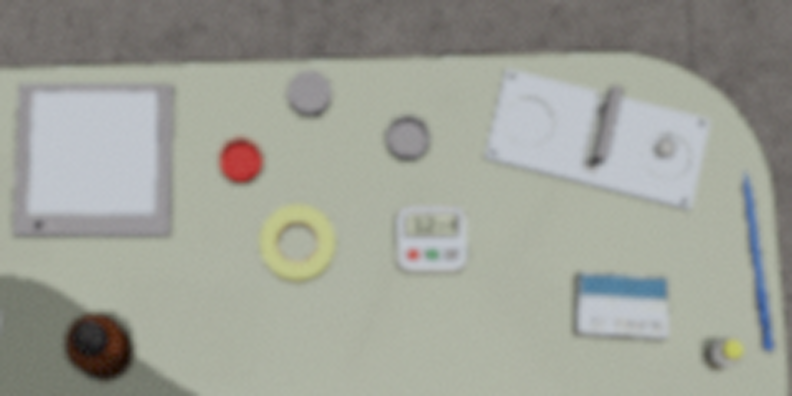

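View pics/z2.png

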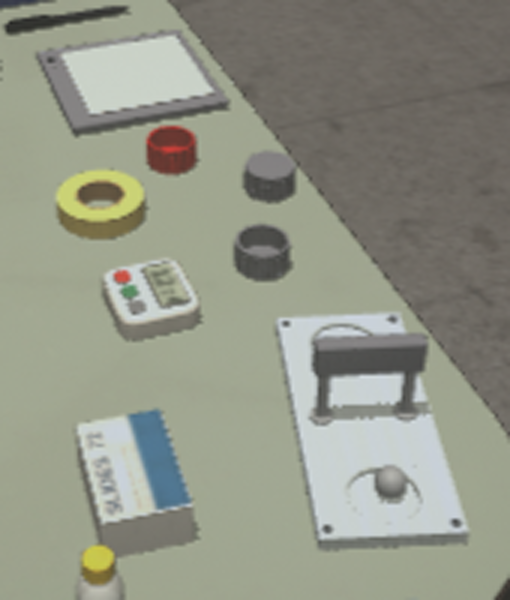

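```bash
python3 -m crank '[{"travel":[-0.468,-0.527,0],"turn":[0,0,1]},{"travel":[-0.468,-0.527,0],"turn":[0,0,1]},{"travel":[-0.468,-0.527,0],"turn":[0,0,1]},{"travel":[-0.468,-0.527,0],"turn":[0,0,1]},{"travel":[-0.468,-0.527,0],"turn":[0,0,1]},{"travel":[-0.468,-0.527,0],"turn":[0,0,1]},{"travel":[-0.468,-0.527,0],"turn":[0,0,1]},{"travel":[-0.468,-0.527,0],"turn":[0,0,1]},{"travel":[-0.468,-0.527,0],"turn":[0,0,1]},{"travel":[-0.468,-0.527,0],"turn":[0,0,1]},{"travel":[-0.468,-0.527,0],"turn":[0,0,1]},{"travel":[-0.468,-0.527,0],"turn":[0,0,1]}]' 0 20; cat >> h.py <<'E'
def delta(p,ydir=None):
    "tool-frame travel to p, yaw turn units so tool y -> ydir, and levelling"
    s=readout.observe(); r=rot(); t=r.inv().apply(np.array(p)-s["ee_pos"]); out=[t.round(4)]
    if ydir is not None:
        y=np.array([ydir[0],ydir[1],0]); y/=np.linalg.norm(y); z=np.array([0,0,-1.]); x=np.cross(y,z)
        T=R.from_matrix(np.c_[x,y,z]); out.append(((r.inv()*T).as_rotvec()/np.radians(60)).round(4))
    return out
E
python3 -c "
from h import *
print(delta([.47,-.1,.24],[.97,-.23]), readout.observe()['joints'])"
```

```text
t: 2.45
ee_pos: [0.4363, 0.0012, 0.239]
tool_rot: [0.0, 0.666, 0.746, 0.0]
ft_force: [1.4, 0.0, 0.2]
opening: 0.088
[array([-0.1044,  0.0219, -0.001 ]), array([ 0.0009, -0.0004,  0.3314])] [-0.12262704  0.45113485  0.02098813  2.11448087 -0.01732869  0.57508761
  0.02501962]
```

```bash
python3 -m crank '[{"travel":[-0.104,0.022,0],"turn":[0,0,0.331]},{"travel":[-0.104,0.022,0],"turn":[0,0,0.331]},{"travel":[-0.104,0.022,0],"turn":[0,0,0.331]},{"travel":[-0.104,0.022,0],"turn":[0,0,0.331]},{"travel":[-0.104,0.022,0],"turn":[0,0,0.331]}]'; python3 - <<'E'
from h import *
c=vision.get_calibration("wrist"); im=vision.camera("wrist"); cv2.imwrite("pics/w1.png",im)
for k,z in dict(cap_a=.0).items():
    for r in nets.landmark_of("wrist",k)[:5]: print(k,round(r["score"],2),np.round(r["pixel"],1),np.round(onz("wrist",r["pixel"],z,c),4))
for r in nets.outline_of("wrist","cap_a")[:4]: print(r["score"],r["bbox"])
im=vision.camera("top"); cv2.imwrite("pics/t1.png",im)
for k,z in dict(light_pad=0.,tray=0,cap_seat=.006,ball_pocket=.006).items():
    for r in nets.landmark_of("top",k)[:2]: print(k,round(r["score"],2),np.round(r["pixel"],1),np.round(onz("top",r["pixel"],z),4))
E
```

```text
t: 2.95
ee_pos: [0.4696, -0.0979, 0.2388]
tool_rot: [-0.001, 0.783, 0.622, 0.001]
ft_force: [-0.7, -0.2, -0.0]
opening: 0.0878
cap_a 0.78 [287.   61.4] [0.5116 0.0413 0.    ]
cap_a 0.76 [265.2 141.5] [ 0.4649 -0.0463  0.    ]
cap_a 0.72 [218.5  17.4] [0.4456 0.1171 0.    ]
0.89 [267.6, 36.8, 306.2, 77.5]
0.82 [201.3, 0.0, 241.0, 36.9]
0.58 [246.0, 122.1, 286.0, 162.9]
light_pad 0.92 [214.5 200. ] [0.4466 0.2619 0.    ]
tray 0.76 [370.5 189.7] [ 0.4667 -0.233   0.    ]
cap_seat 0.46 [283.  178.7] [0.5086 0.0436 0.006 ]
ball_pocket 0.75 [390.3 196.2] [ 0.4424 -0.2929  0.006 ]
ball_pocket 0.23 [374.1 243.5] [ 0.294  -0.2326  0.006 ]
```

View pics/w1.png

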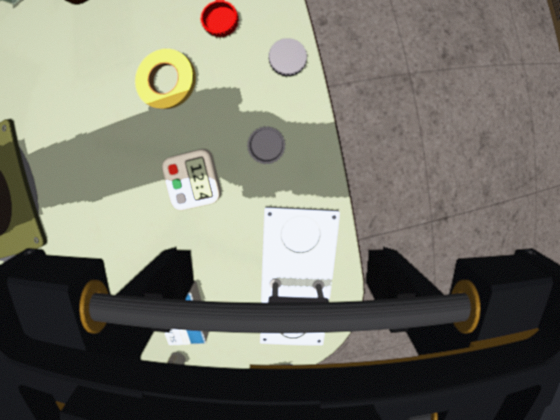

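```bash
cat > fit.py <<'E'
from h import *
import sys
def capfit(im,c,bb,zt=.024,show=None):
    "centre of top disc: threshold grey (low sat vs greenish) inside bbox, min-circle in world"
    l,t,r,b=[int(v) for v in bb]; m=np.zeros(im.shape[:2],np.uint8); l-=4;t-=4;r+=4;b+=4
    return im[t:b,l:r],(l,t)
E
python3 - <<'E'
from h import *
im=cv2.imread("pics/w1.png"); c=vision.get_calibration("wrist")
cv2.imwrite("pics/c1.png",cv2.resize(im[30:90,255:320],None,fx=8,fy=8,interpolation=cv2.INTER_CUBIC))
cv2.imwrite("pics/c2.png",cv2.resize(im[195:350,230:370],None,fx=4,fy=4,interpolation=cv2.INTER_CUBIC)[:600])
E
```

```text
(no output)
```

View pics/c1.png

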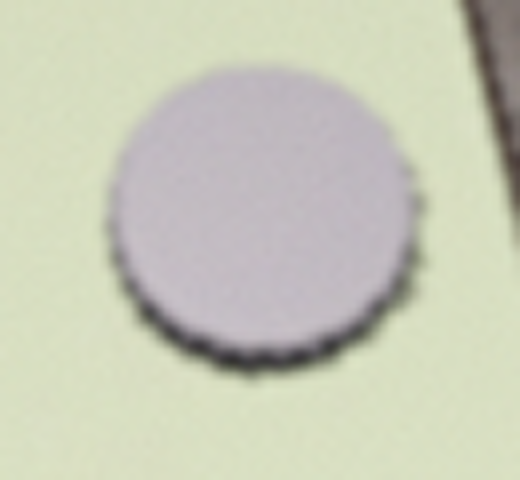

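View pics/c2.png

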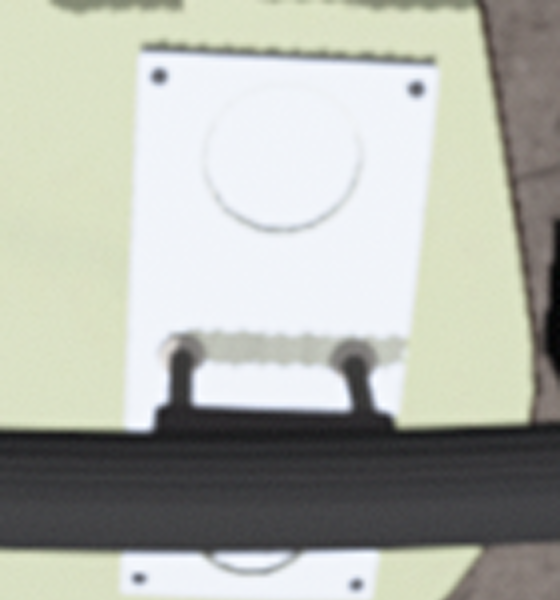

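```bash
python3 - <<'E'
from h import *
c=vision.get_calibration("wrist")
f=lambda p,z:onz("wrist",p,z,c)[:2]
print("cap",f((287.8,55.6),.024), "diam",f((255+412/8,55.6),.024)-f((255+110/8,55.6),.024))
g=lambda u,v:(u/4+230,v/4+195)
print("seat",f(g(283,158),.010),"diam",np.linalg.norm(f(g(362,158),.01)-f(g(204,158),.01)))
S=[f(g(*p),.01) for p in [(159,76),(416,89),(139,578),(357,585)]]
print(S,"centre",np.mean(S,0))
y1=S[0]-S[2];y2=S[1]-S[3];x=S[1]-S[0];x2=S[3]-S[2]
for v in (y1,y2): print(np.linalg.norm(v),np.degrees(np.arctan2(v[1],v[0]))-90)
for v in (x,x2): print(np.linalg.norm(v),np.degrees(np.arctan2(v[1],v[0])))
s=readout.observe(); print(s["ee_pos"],rot().as_matrix().round(4))
E
```

```text
cap [0.51326438 0.04169504] diam [ 0.04032417 -0.00915342]
seat [ 0.4815902  -0.16651352] diam 0.04859063806204971
[array([ 0.45086184, -0.13243711]), array([ 0.52573906, -0.1543609 ]), array([ 0.3990207 , -0.31156621]), array([ 0.4742192 , -0.33376751])] centre [ 0.4624602  -0.23303294]
0.186479859521073 -16.140790048736136
0.18665751553009 -16.022379430436814
0.07802083882648968 -16.31984895758046
0.0784073449908507 -16.448497447721078
[ 0.46999933 -0.09896788  0.23903991] [[ 2.290e-01  9.734e-01  1.000e-03]
 [ 9.734e-01 -2.290e-01  6.000e-04]
 [ 8.000e-04  9.000e-04 -1.000e+00]]
```

```bash
python3 - <<'E'
from h import *
y=np.array([.9608,-.2773,0]); x=np.array([.2773,.9608,0])
p=np.array([.5133,.0417,.12])-.09*x
print(delta(p,y))
E
```

```text
[array([0.0569, 0.0053, 0.1191]), array([ 0.0008, -0.0008,  0.0477])]
```

```bash
python3 -m crank '[{"travel":[0.057,0.005,0.119],"turn":[0.001,-0.001,0.048]},{"travel":[0.057,0.005,0.119],"turn":[0.001,-0.001,0.048]},{"travel":[0.057,0.005,0.119],"turn":[0.001,-0.001,0.048]},{"travel":[0.057,0.005,0.119],"turn":[0.001,-0.001,0.048]},{"travel":[0.057,0.005,0.119],"turn":[0.001,-0.001,0.048]}]'; python3 - <<'E'
from h import *
c=vision.get_calibration("wrist"); im=vision.camera("wrist"); cv2.imwrite("pics/w2.png",im)
q=proj("wrist",[.5133,.0417,.024],c).astype(int); print(q)
cv2.imwrite("pics/c3.png",cv2.resize(im[q[1]-50:q[1]+50,q[0]-60:q[0]+60],None,fx=6,fy=6,interpolation=cv2.INTER_CUBIC))
print(c)
E
```

```text
t: 3.85
ee_pos: [0.4878, -0.045, 0.1204]
tool_rot: [-0.0, 0.799, 0.601, -0.001]
ft_force: [-0.2, -1.1, 0.9]
opening: 0.0886
[279  95]
{'K': array([[325.1922621 ,   0.        , 279.41077735],
       [  0.        , 325.1922621 , 212.15525597],
       [  0.        ,   0.        ,   1.        ]]), 'rvec': array([-2.84385197,  0.40309116,  0.05608338]), 'tvec': array([-0.48146674,  0.08428988,  0.30060925])}
```

View pics/c3.png

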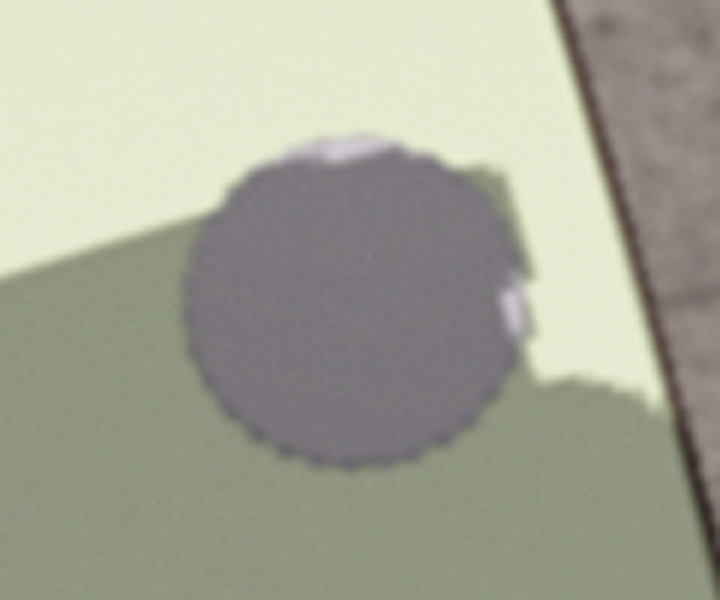

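```bash
python3 - <<'E'
from h import *
y=np.array([.9608,-.2773,0])
a=onz("wrist",(278,94.8),.024); print(a)
print(delta([a[0],a[1],.08],y),delta([a[0],a[1],.012],y))
E
```

```text
[0.51341901 0.04210057 0.024     ]
[array([ 0.0913, -0.0005,  0.0411]), array([ 0.0012,  0.0007, -0.0013])] [array([ 0.0913, -0.0006,  0.1091]), array([ 0.0012,  0.0007, -0.0013])]
```

```bash
python3 -m crank '[{"travel":[0.091,-0.001,0.041],"turn":[0.001,0,0]},{"travel":[0.091,-0.001,0.041],"turn":[0.001,0,0]},{"travel":[0.091,-0.001,0.041],"turn":[0.001,0,0]},{"travel":[0.091,-0.001,0.041],"turn":[0.001,0,0]},{"travel":[0.091,-0.001,0.08],"turn":[0.001,0,0]},{"travel":[0.091,-0.001,0.1],"turn":[0.001,0,0]},{"travel":[0.091,-0.001,0.109],"turn":[0.001,0,0]},{"travel":[0.091,-0.001,0.109],"turn":[0.001,0,0]},{"travel":[0.091,-0.001,0.109],"turn":[0.001,0,0]}]' 0; python3 - <<'E'
from h import *
print(readout.observe()["ee_pos"],delta([.5134,.0419,.012],[.9608,-.2773]))
im=vision.camera("wrist"); cv2.imwrite("pics/w3.png",im)
E
```

```text
t: 4.8
ee_pos: [0.5136, 0.0408, 0.0134]
tool_rot: [0.001, 0.8, 0.6, 0.0]
ft_force: [1.1, -0.0, 0.8]
opening: 0.0882
[0.51361271 0.04075304 0.01340228] [array([ 0.001 , -0.0005,  0.0014]), array([ 0.0019,  0.0007, -0.0029])]
```

View pics/w3.png

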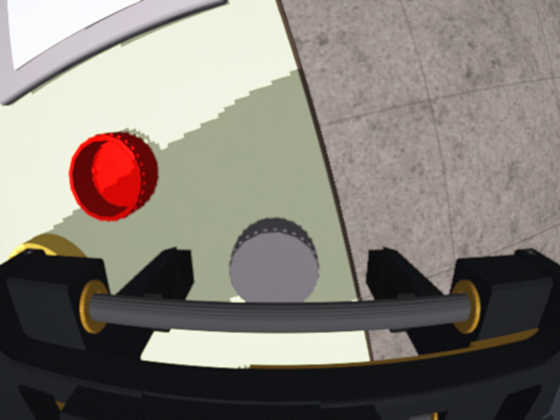

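Cap (about column 274, row 265) lies between the two open fingers and is centred. Closing.

```bash
python3 -m crank '[{"travel":[0.001,0,0.001],"turn":[0.001,0,0]},{"travel":[0.001,0,0.001],"turn":[0.001,0,0]},{"travel":[0.001,0,0.001],"turn":[0.001,0,0]},{"travel":[0.001,0,0.001],"turn":[0.001,0,0]},{"travel":[0.001,0,0.001],"turn":[0.001,0,0]},{"travel":[0.001,0,0.001],"turn":[0.001,0,0]},{"travel":[0.001,0,0.001],"turn":[0.001,0,0]},{"travel":[0.001,0,0.001],"turn":[0.001,0,0]},{"travel":[0.001,0,0.001],"turn":[0.001,0,0]},{"travel":[0.001,0,0.001],"turn":[0.001,0,0]}]' 1 15; python3 -m crank '[{"travel":[0,0,-0.05],"turn":[0,0,0]},{"travel":[0,0,-0.1],"turn":[0,0,0]},{"travel":[0,0,-0.108],"turn":[0,0,0]},{"travel":[0,0,-0.108],"turn":[0,0,0]},{"travel":[0,0,-0.108],"turn":[0,0,0]}]'; python3 - <<'E'
from h import *
c=vision.get_calibration("wrist"); im=vision.camera("wrist"); cv2.imwrite("pics/w4.png",im)
im=vision.camera("side"); cv2.imwrite("pics/s4.png",cv2.resize(im[130:350,200:430],None,fx=2.7,fy=2.7))
y=[.9608,-.2773]; print(delta([.4815,-.167,.09],y))
E
```

```text
t: 5.85
ee_pos: [0.5139, 0.0421, 0.0125]
tool_rot: [0.001, 0.8, 0.6, 0.0]
ft_force: [-1.6, 0.2, 0.3]
opening: 0.0418
t: 6.35
ee_pos: [0.5133, 0.0423, 0.1198]
tool_rot: [0.0, 0.8, 0.6, -0.0]
ft_force: [0.5, -0.5, -1.5]
opening: 0.0414
[array([-0.2096,  0.0285,  0.0294]), array([-0.0015,  0.0014, -0.0022])]
```

View pics/w4.png

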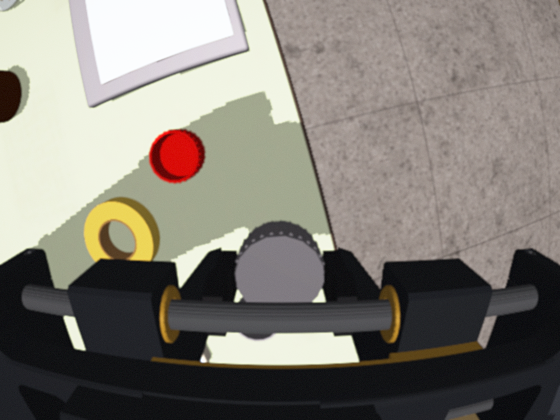

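View pics/s4.png

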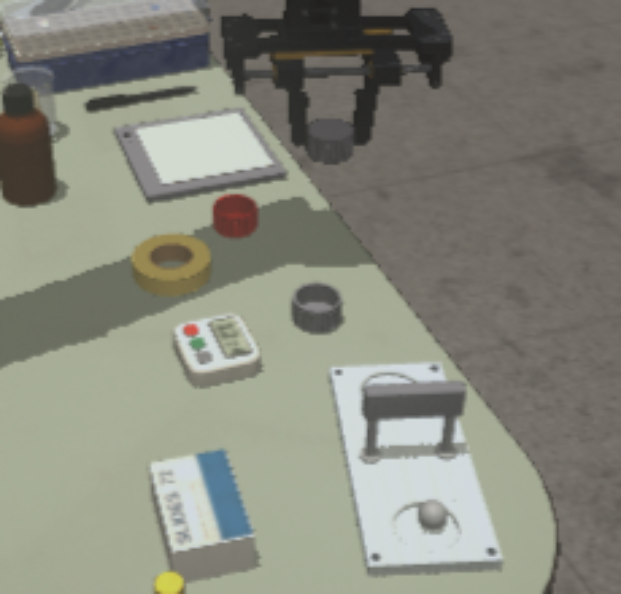

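```bash
python3 -m crank '[{"travel":[-0.05,0.028,0],"turn":[0,0,0]},{"travel":[-0.1,0.028,0],"turn":[0,0,0]},{"travel":[-0.15,0.028,0],"turn":[0,0,0]},{"travel":[-0.2,0.028,0],"turn":[0,0,0]},{"travel":[-0.25,0.028,0],"turn":[0,0,0]},{"travel":[-0.29,0.028,0],"turn":[0,0,0]},{"travel":[-0.3,0.028,0],"turn":[0,0,0]},{"travel":[-0.3,0.028,0],"turn":[0,0,0]},{"travel":[-0.3,0.028,0],"turn":[0,0,0]}]'; python3 - <<'E'
from h import *
c=vision.get_calibration("wrist"); im=vision.camera("wrist"); cv2.imwrite("pics/w5.png",im)
q=proj("wrist",[.4815,-.167,.01],c).astype(int); print(q)
np.save("c5.npy",c,allow_pickle=True)
cv2.imwrite("pics/c5.png",cv2.resize(im[q[1]-60:q[1]+60,q[0]-80:q[0]+80],None,fx=5,fy=5,interpolation=cv2.INTER_CUBIC))
E
```

```text
t: 7.35
ee_pos: [0.4559, -0.2519, 0.1186]
tool_rot: [-0.001, 0.799, 0.601, -0.001]
ft_force: [0.7, 0.6, -0.1]
opening: 0.0416
[280  99]
```

View pics/c5.png

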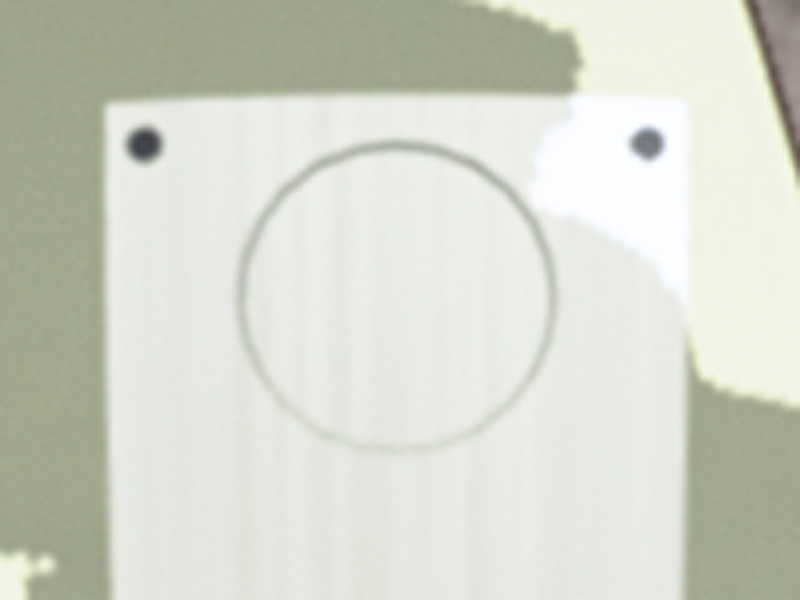

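```bash
python3 - <<'E'
from h import *
c=np.load("c5.npy",allow_pickle=True).item()
f=lambda u,v:onz("wrist",(u/5+200,v/5+39),.01,c)
pts=[f(397.5,141),f(397.5,453),f(239,297),f(556,297)]
print([p.round(4) for p in pts],np.linalg.norm(pts[0]-pts[1]),np.linalg.norm(pts[2]-pts[3]))
a=(pts[0]+pts[1]+pts[2]+pts[3])/4; print(a)
d=f(648,143)-f(145,144); print(np.degrees(np.arctan2(d[1],d[0])))
# the cap measured the same way (bounding top/bottom)
print(delta([a[0],a[1],.12],d[:2]/1),delta([a[0],a[1],.03],d[:2]),delta([a[0],a[1],.018],d[:2]))
E
```

```text
[array([ 0.488, -0.142,  0.01 ]), array([ 0.4742, -0.1894,  0.01  ]), array([ 0.4576, -0.1588,  0.01  ]), array([ 0.5046, -0.1724,  0.01  ])] 0.04938205703043306 0.04899743525850768
[ 0.48109552 -0.16565109  0.01      ]
-16.10025476109215
[array([ 0.0891,  0.0001, -0.0012]), array([-0.0029, -0.0005,  0.0007])] [array([0.089 , 0.0004, 0.0888]), array([-0.0029, -0.0005,  0.0007])] [array([0.089 , 0.0004, 0.1008]), array([-0.0029, -0.0005,  0.0007])]
```

```bash
python3 -m crank '[{"travel":[0.045,0,0],"turn":[-0.003,0,0]},{"travel":[0.089,0,0],"turn":[-0.003,0,0]},{"travel":[0.089,0,0],"turn":[-0.003,0,0]},{"travel":[0.089,0,0.03],"turn":[-0.003,0,0]},{"travel":[0.089,0,0.06],"turn":[-0.003,0,0]},{"travel":[0.089,0,0.08],"turn":[-0.003,0,0]},{"travel":[0.089,0,0.08],"turn":[-0.003,0,0]},{"travel":[0.089,0,0.08],"turn":[-0.003,0,0]}]'; python3 - <<'E'
from h import *
im=vision.camera("side"); cv2.imwrite("pics/s6.png",cv2.resize(im[200:350,270:430],None,fx=4,fy=4,interpolation=cv2.INTER_CUBIC))
im=vision.camera("wrist"); cv2.imwrite("pics/w6.png",im)
a=[.4811,-.1657]; y=[np.cos(np.radians(16.1)),-np.sin(np.radians(16.1))]
print(readout.observe()["ee_pos"],delta([*a,.0185],y))
E
```

```text
t: 8.2
ee_pos: [0.4809, -0.1643, 0.0389]
tool_rot: [-0.001, 0.798, 0.602, 0.0]
ft_force: [-0.1, 0.3, 0.9]
opening: 0.0416
[ 0.48153191 -0.16514911  0.03976738] [array([-0.0007, -0.0003,  0.0213]), array([ 0.0016, -0.0007,  0.0017])]
```

View pics/s6.png

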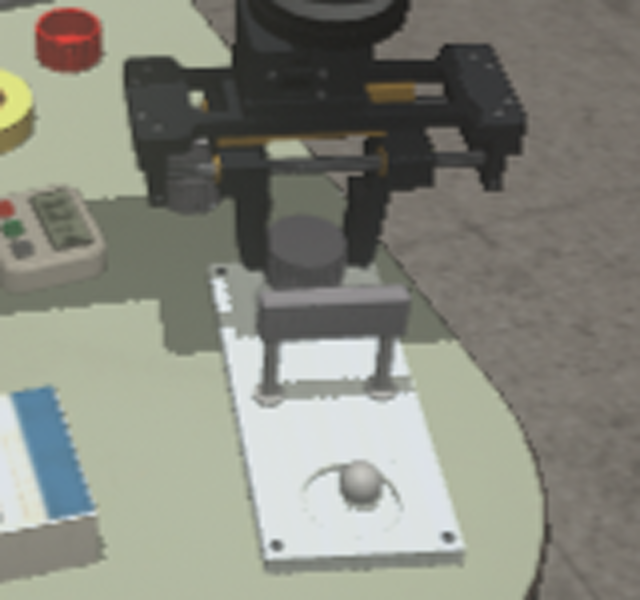

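View pics/w6.png

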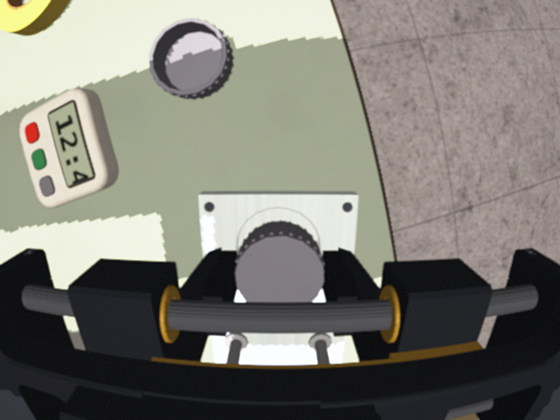

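```bash
python3 -m crank '[{"travel":[-0.001,0,0.007],"turn":[0.001,0,0]},{"travel":[-0.001,0,0.013],"turn":[0.001,0,0]},{"travel":[-0.001,0,0.017],"turn":[0.001,0,0]},{"travel":[-0.001,0,0.02],"turn":[0.001,0,0]},{"travel":[-0.001,0,0.02],"turn":[0.001,0,0]},{"travel":[-0.001,0,0.02],"turn":[0.001,0,0]}]'; python3 - <<'E'
from h import *
im=vision.camera("side"); cv2.imwrite("pics/s7.png",cv2.resize(im[200:350,270:430],None,fx=4,fy=4,interpolation=cv2.INTER_CUBIC))
im=vision.camera("wrist"); cv2.imwrite("pics/w7.png",cv2.resize(im[180:360,180:380],None,fx=3,fy=3,interpolation=cv2.INTER_CUBIC))
a=[.4811,-.1657]; y=[np.cos(np.radians(16.1)),-np.sin(np.radians(16.1))]
print(readout.observe()["ee_pos"],delta([*a,.0185],y))
E
```

```text
t: 8.9
ee_pos: [0.4812, -0.1661, 0.0197]
tool_rot: [-0.0, 0.799, 0.602, 0.0]
ft_force: [0.5, -0.2, -0.0]
opening: 0.0413
[ 0.48133048 -0.16616671  0.01984646] [array([ 0.0004, -0.0004,  0.0013]), array([ 0.0007, -0.0006,  0.0017])]
```

View pics/s7.png

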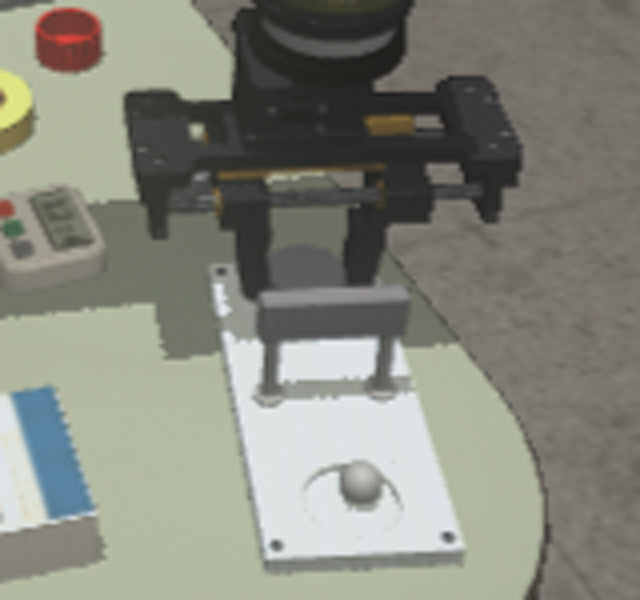

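View pics/w7.png

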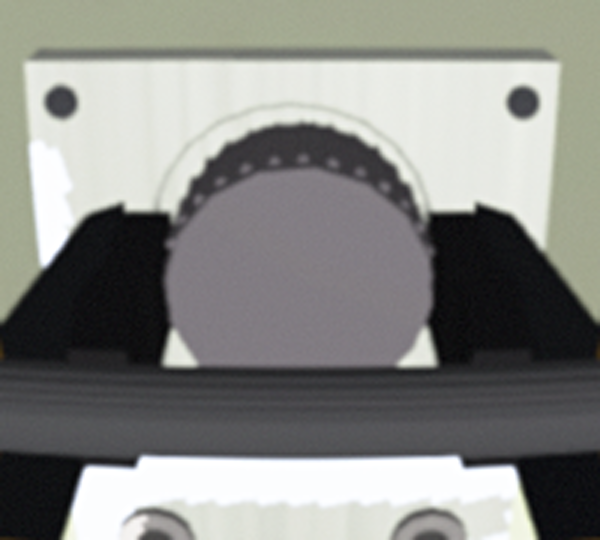

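```bash
python3 - <<'E'
from h import *
x=np.array([.2773,.9608,0]); a=np.array([.4811,-.1657,0])
for off in (-.003,-.0015,0,.0015,.003):
  print(off,(proj("wrist",a+x*(.021+off)+[0,0,.0073])-[180,180])*3)
print((proj("wrist",a+x*.0245+[0,0,.01])-[180,180])*3)
E
python3 -m crank '[{"travel":[0,0,0.001],"turn":[0.001,0,0.001]},{"travel":[0,0,0.0015],"turn":[0.001,0,0.001]},{"travel":[0,0,0.0015],"turn":[0.001,0,0.001]},{"travel":[0,0,0.0015],"turn":[0.001,0,0.001]}]'
```

```text
-0.003 [293.69969717 135.1374625 ]
-0.0015 [293.69792987 126.76183743]
0 [293.69637802 118.34133572]
0.0015 [293.69504532 109.87686033]
0.003 [293.69393539 101.36935015]
[293.63598229 102.88175455]
t: 9.4
ee_pos: [0.4815, -0.1662, 0.0185]
tool_rot: [-0.0, 0.799, 0.601, 0.0]
ft_force: [-0.5, -0.1, 1.0]
opening: 0.0419
```

```bash
python3 -m crank '[{"travel":[0,0,0],"turn":[0,0,0]},{"travel":[0,0,0],"turn":[0,0,0]},{"travel":[0,0,0],"turn":[0,0,0]},{"travel":[0,0,0],"turn":[0,0,0]},{"travel":[0,0,0],"turn":[0,0,0]},{"travel":[0,0,0],"turn":[0,0,0]},{"travel":[0,0,0],"turn":[0,0,0]}]' 0; python3 -m crank '[{"travel":[0,0,-0.03],"turn":[0,0,0]},{"travel":[0,0,-0.08],"turn":[0,0,0]},{"travel":[-0.05,0,-0.1],"turn":[0,0,0]},{"travel":[-0.09,0,-0.1],"turn":[0,0,0]},{"travel":[-0.09,0,-0.1],"turn":[0,0,0]},{"travel":[-0.09,0,-0.1],"turn":[0,0,0]}]'; python3 - <<'E'
from h import *
im=vision.camera("side"); cv2.imwrite("pics/s8.png",cv2.resize(im[200:350,270:430],None,fx=4,fy=4,interpolation=cv2.INTER_CUBIC))
c=vision.get_calibration("wrist"); im=vision.camera("wrist"); np.save("c8.npy",c,allow_pickle=True)
cv2.imwrite("pics/w8.png",cv2.resize(im[39:159,200:360],None,fx=5,fy=5,interpolation=cv2.INTER_CUBIC))
E
```

```text
t: 10.1
ee_pos: [0.4815, -0.1662, 0.0185]
tool_rot: [-0.0, 0.799, 0.601, 0.0]
ft_force: [-0.6, -0.1, -0.5]
opening: 0.088
t: 10.7
ee_pos: [0.4558, -0.2539, 0.1185]
tool_rot: [-0.0, 0.8, 0.6, 0.0]
ft_force: [-0.7, 0.3, 1.0]
opening: 0.0883
```

View pics/s8.png

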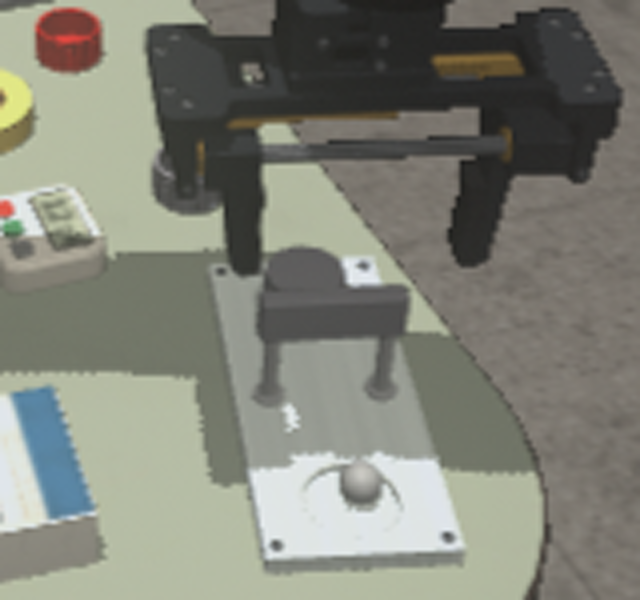

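View pics/w8.png

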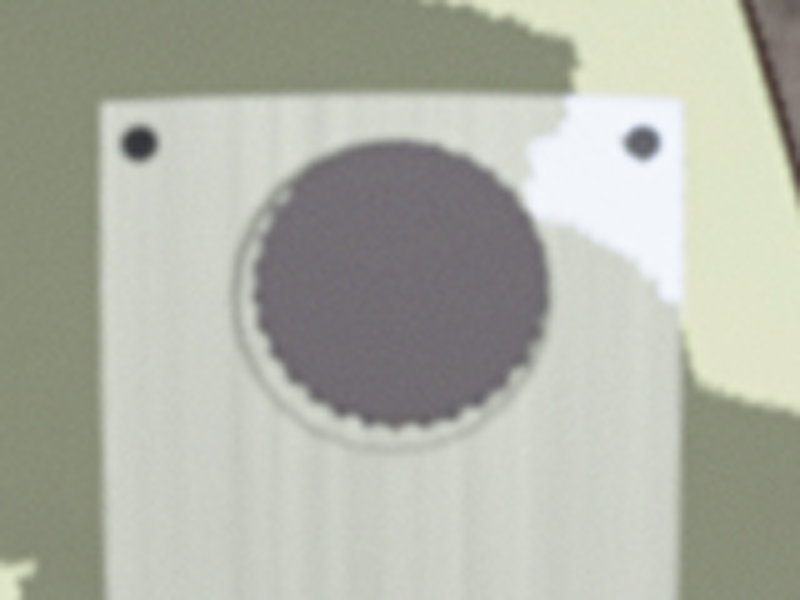

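```bash
python3 - <<'E'
from h import *
c=np.load("c8.npy",allow_pickle=True).item()
f=lambda u,v,z:onz("wrist",(u/5+200,v/5+39),z,c)
def cc(l,r,t,b,z):
    m=((l+r)/2,(t+b)/2); P=[f(l,m[1],z),f(r,m[1],z),f(m[0],t,z),f(m[0],b,z)]
    return np.mean(P,0), np.linalg.norm(P[0]-P[1]),np.linalg.norm(P[2]-P[3])
print("seat",cc(233,549,141,453,.01)); print("cap",cc(255,548,138,428,.030)); print("cap if on rim",cc(255,548,138,428,.034))
# handle grasp above tray centre
p=[.4622,-.2322]; th=np.radians(16.1); yy=[-np.sin(th),-np.cos(th)]; y2=[np.sin(th),np.cos(th)]
print(delta([*p,.12],yy),delta([*p,.12],y2),readout.observe()["joints"].round(3))
E
```

```text
seat (array([ 0.48080615, -0.16566968,  0.01      ]), np.float64(0.048795790856400796), np.float64(0.049339822721456116))
cap (array([ 0.48242791, -0.16574305,  0.03      ]), np.float64(0.04166053804779554), np.float64(0.042303276468355376))
cap if on rim (array([ 0.4823185 , -0.16608789,  0.034     ]), np.float64(0.040950386061749396), np.float64(0.041582168263612586))
[array([ 0.0199, -0.    , -0.0019]), array([-2.0000e-03, -1.0000e-03,  1.5021e+00])] [array([ 0.0199, -0.    , -0.0019]), array([ 1.0000e-03, -2.0000e-03, -1.4979e+00])] [ 0.399  0.747  0.027  1.987 -0.051  0.409  0.187]
```

```bash
python3 - <<'E'
from h import *
th=np.radians(16.1);print(delta([.539,-.2544,.13],[np.sin(th),np.cos(th)]))
E
python3 -m crank '[{"travel":[0.02,0.08,-0.012],"turn":[0,0,-1]},{"travel":[0.02,0.08,-0.012],"turn":[0,0,-1]},{"travel":[0.02,0.08,-0.012],"turn":[0,0,-1]},{"travel":[0.02,0.08,-0.012],"turn":[0,0,-1]},{"travel":[0.02,0.08,-0.012],"turn":[0,0,-1]},{"travel":[0.02,0.08,-0.012],"turn":[0,0,-1]},{"travel":[0.02,0.08,-0.012],"turn":[0,0,-1]},{"travel":[0.02,0.08,-0.012],"turn":[0,0,-1]}]' 0
python3 -m crank '[{"travel":[0,0,0],"turn":[0,0,-0.5]},{"travel":[0,0,0],"turn":[0,0,-0.5]},{"travel":[0,0,0],"turn":[0,0,-0.5]},{"travel":[0,0,0],"turn":[0,0,-0.5]},{"travel":[0,0,0],"turn":[0,0,-0.5]},{"travel":[0,0,0],"turn":[0,0,-0.5]}]'
python3 - <<'E'
from h import *
c=vision.get_calibration("wrist"); im=vision.camera("wrist"); np.save("c9.npy",c,allow_pickle=True); cv2.imwrite("pics/w9.png",im)
th=np.radians(16.1);print(delta([.4622,-.2322,.1],[np.sin(th),np.cos(th)]),readout.observe()["joints"].round(2))
E
```

```text
[array([ 0.0197,  0.0799, -0.012 ]), array([ 1.0000e-03, -2.0000e-03, -1.4979e+00])]
t: 11.6
ee_pos: [0.5394, -0.2522, 0.1295]
tool_rot: [-0.001, 0.389, 0.921, 0.002]
ft_force: [0.4, -0.3, -0.5]
opening: 0.0884
t: 12.2
ee_pos: [0.5395, -0.2512, 0.1292]
tool_rot: [-0.001, 0.139, 0.99, 0.002]
ft_force: [-0.5, -0.4, 0.7]
opening: 0.0881
[array([ 0.0795, -0.0028,  0.0295]), array([ 0.0038, -0.0023,  0.0029])] [ 0.58  0.82 -0.39  1.74  0.46  0.68  1.23]
```

View pics/w9.png

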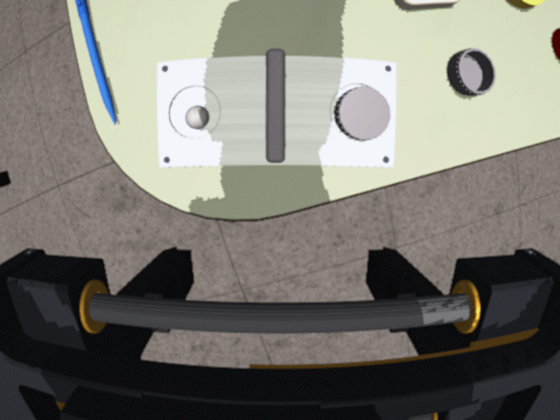

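```bash
python3 - <<'E'
from h import *
c=np.load("c9.npy",allow_pickle=True).item()
f=lambda u,v,z:onz("wrist",(u,v),z,c)[:2]
print("handle top",(f(276,49,.076)+f(276,162,.076))/2, np.linalg.norm(f(276,49,.076)-f(276,162,.076)),np.linalg.norm(f(267,105,.076)-f(285,105,.076)))
d=f(276,49,.076)-f(276,162,.076);print(np.degrees(np.arctan2(d[1],d[0])))
S=[f(*p,.01) for p in [(165,69),(391,69),(167,160),(386,160)]];print("screws",np.mean(S,0))
h=(f(276,49,.076)+f(276,162,.076))/2
th=np.radians(16.1)
print(delta([*h,.12],[np.sin(th),np.cos(th)]),delta([*h,.046],[np.sin(th),np.cos(th)]))
E
```

```text
handle top [ 0.46207387 -0.23032193] 0.07035844165273133 0.010878706282309976
163.98410456416778
screws [ 0.4625963  -0.22983965]
[array([ 0.0802, -0.001 ,  0.0095]), array([ 0.0038, -0.0023,  0.0029])] [array([ 0.08  , -0.0013,  0.0835]), array([ 0.0038, -0.0023,  0.0029])]
```

```bash
python3 -m crank '[{"travel":[0.04,-0.001,0.005],"turn":[0.003,-0.002,0.003]},{"travel":[0.08,-0.001,0.009],"turn":[0.003,-0.002,0.003]},{"travel":[0.08,-0.001,0.009],"turn":[0.003,-0.002,0.003]},{"travel":[0.08,-0.001,0.04],"turn":[0.003,-0.002,0.003]},{"travel":[0.08,-0.001,0.07],"turn":[0.003,-0.002,0.003]},{"travel":[0.08,-0.001,0.084],"turn":[0.003,-0.002,0.003]},{"travel":[0.08,-0.001,0.084],"turn":[0.003,-0.002,0.003]},{"travel":[0.08,-0.001,0.084],"turn":[0.003,-0.002,0.003]}]' 0
python3 - <<'E'
from h import *
im=vision.camera("wrist"); cv2.imwrite("pics/w10.png",im)
im=vision.camera("side"); cv2.imwrite("pics/s10.png",cv2.resize(im[180:350,250:430],None,fx=3.4,fy=3.4,interpolation=cv2.INTER_CUBIC))
th=np.radians(16.1);print(delta([.4622,-.231,.046],[np.sin(th),np.cos(th)]))
E
```

```text
t: 13.05
ee_pos: [0.4627, -0.2299, 0.0457]
tool_rot: [0.0, 0.14, 0.99, 0.0]
ft_force: [-0.0, 0.3, 0.2]
opening: 0.0882
[array([ 0.0006, -0.001 ,  0.0004]), array([ 0.0007,  0.0014, -0.0006])]
```

View pics/s10.png

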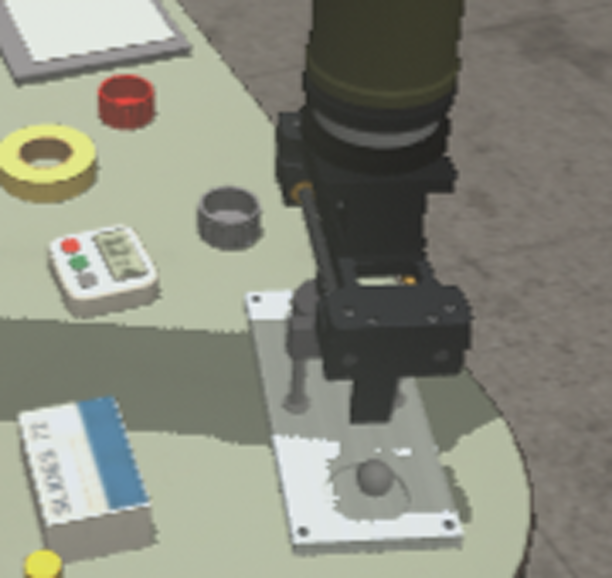

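View pics/w10.png

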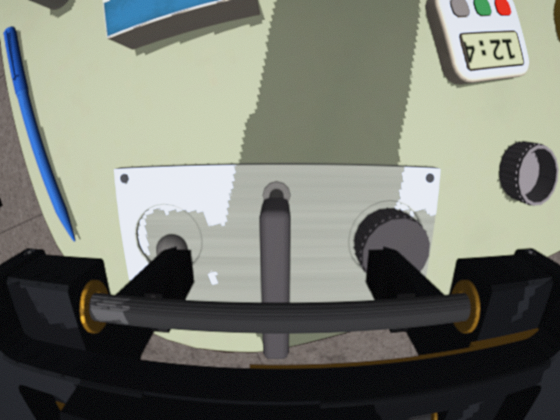

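```bash
python3 -m crank '[{"travel":[0.001,-0.001,0],"turn":[0,0,0]},{"travel":[0.001,-0.001,0],"turn":[0,0,0]},{"travel":[0.001,-0.001,0],"turn":[0,0,0]},{"travel":[0.001,-0.001,0],"turn":[0,0,0]},{"travel":[0.001,-0.001,0],"turn":[0,0,0]},{"travel":[0.001,-0.001,0],"turn":[0,0,0]},{"travel":[0.001,-0.001,0],"turn":[0,0,0]},{"travel":[0.001,-0.001,0],"turn":[0,0,0]},{"travel":[0.001,-0.001,0],"turn":[0,0,0]},{"travel":[0.001,-0.001,0],"turn":[0,0,0]},{"travel":[0.001,-0.001,0],"turn":[0,0,0]},{"travel":[0.001,-0.001,0],"turn":[0,0,0]}]' 1 10
python3 -m crank '[{"travel":[0,0,0],"turn":[0,0,0]},{"travel":[0,0,0],"turn":[0,0,0]},{"travel":[0,0,0],"turn":[0,0,0]},{"travel":[0,0,0],"turn":[0,0,0]},{"travel":[0,0,0],"turn":[0,0,0]}]' 1 45
python3 - <<'E'
from h import *
im=vision.camera("wrist"); cv2.imwrite("pics/w11.png",im)
E
```

```text
t: 14.35
ee_pos: [0.4618, -0.231, 0.0464]
tool_rot: [0.001, 0.14, 0.99, 0.0]
ft_force: [0.1, -0.1, -0.1]
opening: 0.0118
t: 14.85
ee_pos: [0.4617, -0.231, 0.0464]
tool_rot: [0.001, 0.14, 0.99, 0.0]
ft_force: [0.1, 0.1, -0.2]
opening: 0.0114
```

View pics/w11.png

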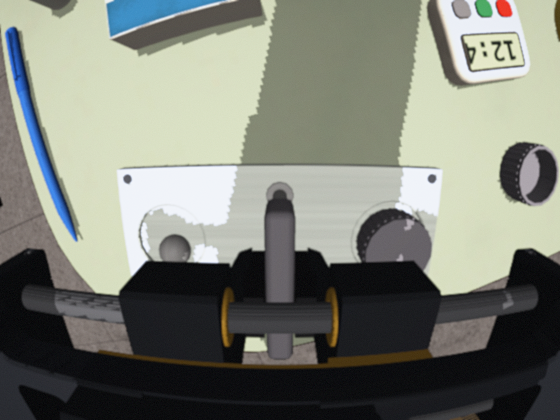

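```bash
python3 -m crank '[{"travel":[0,0,-0.002],"turn":[0,0,0]},{"travel":[0,0,-0.005],"turn":[0,0,0]},{"travel":[0,0,-0.009],"turn":[0,0,0]},{"travel":[0,0,-0.014],"turn":[0,0,0]},{"travel":[0,0,-0.019],"turn":[0,0,0]},{"travel":[0,0,-0.024],"turn":[0,0,0]},{"travel":[0,0,-0.027],"turn":[0,0,0]},{"travel":[0,0,-0.029],"turn":[0,0,0]},{"travel":[0,0,-0.03],"turn":[0,0,0]},{"travel":[0,0,-0.03],"turn":[0,0,0]}]'
python3 - <<'E'
from h import *
im=vision.camera("wrist"); cv2.imwrite("pics/w12.png",im)
im=vision.camera("side"); cv2.imwrite("pics/s12.png",cv2.resize(im[150:350,230:430],None,fx=3,fy=3,interpolation=cv2.INTER_CUBIC))
E
```

```text
t: 15.9
ee_pos: [0.4617, -0.231, 0.0764]
tool_rot: [0.001, 0.14, 0.99, 0.0]
ft_force: [-0.3, -0.5, -4.5]
opening: 0.0118
```

View pics/w12.png

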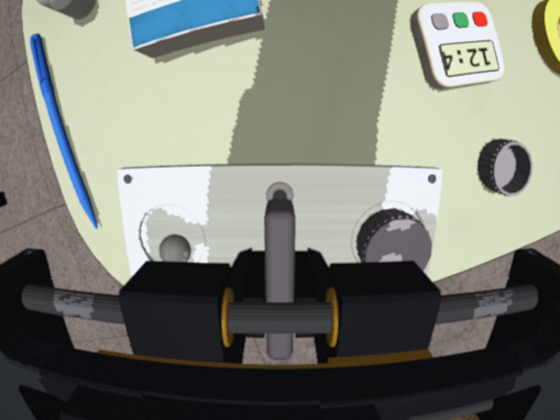

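View pics/s12.png

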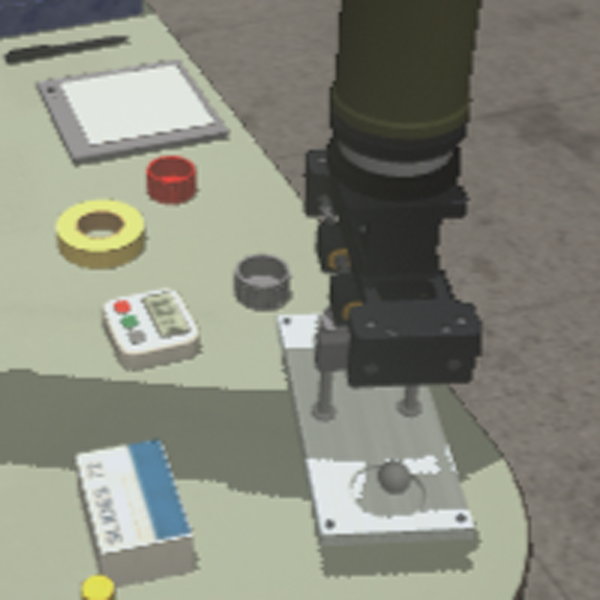

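```bash
python3 -m crank '[{"travel":[0,0,-0.003],"turn":[0,0,0]},{"travel":[0,0,-0.008],"turn":[0,0,0]},{"travel":[0,0,-0.015],"turn":[0,0,0]},{"travel":[0,0,-0.024],"turn":[0,0,0]},{"travel":[0,0,-0.034],"turn":[0,0,0]},{"travel":[0,0,-0.044],"turn":[0,0,0]},{"travel":[0,0,-0.054],"turn":[0,0,0]},{"travel":[0,0,-0.063],"turn":[0,0,0]},{"travel":[0,0,-0.071],"turn":[0,0,0]},{"travel":[0,0,-0.077],"turn":[0,0,0]},{"travel":[0,0,-0.08],"turn":[0,0,0]},{"travel":[0,0,-0.08],"turn":[0,0,0]}]'
python3 - <<'E'
from h import *
im=vision.camera("side"); cv2.imwrite("pics/s13.png",cv2.resize(im[100:300,230:430],None,fx=3,fy=3,interpolation=cv2.INTER_CUBIC))
f=lambda u,v:onz("top",(u/3.3+190,v/3.3+150),.012)
P=[f(*p) for p in [(18,86),(175,86),(14,235),(170,237)]];print(np.round(P,3),np.mean(P,0))
g=lambda u,v:onz("side",(u/3+230,v/3+160),.012)
P2=[g(*p) for p in [(38,52),(180,33),(228,103),(78,131)]];print(np.round(P2,3),np.mean(P2,0))
c=np.mean(P,0)
th=np.radians(16.1);print(delta([c[0],c[1],.158],[np.sin(th),np.cos(th)]),readout.observe()["joints"].round(2))
E
```

```text
t: 17.2
ee_pos: [0.4616, -0.2311, 0.1565]
tool_rot: [0.001, 0.14, 0.99, 0.0]
ft_force: [-0.2, 0.2, -3.3]
opening: 0.0113
[[0.523 0.321 0.012]
 [0.519 0.17  0.012]
 [0.378 0.323 0.012]
 [0.372 0.176 0.012]] [0.44807187 0.24739313 0.012     ]
[[0.384 0.321 0.012]
 [0.529 0.309 0.012]
 [0.524 0.166 0.012]
 [0.381 0.168 0.012]] [0.45426543 0.24093559 0.012     ]
[array([ 0.1458,  0.4558, -0.0017]), array([ 0.0005,  0.001 , -0.0008])] [ 0.62  0.7  -0.39  1.97  0.47  0.57  1.19]
```

View pics/s13.png

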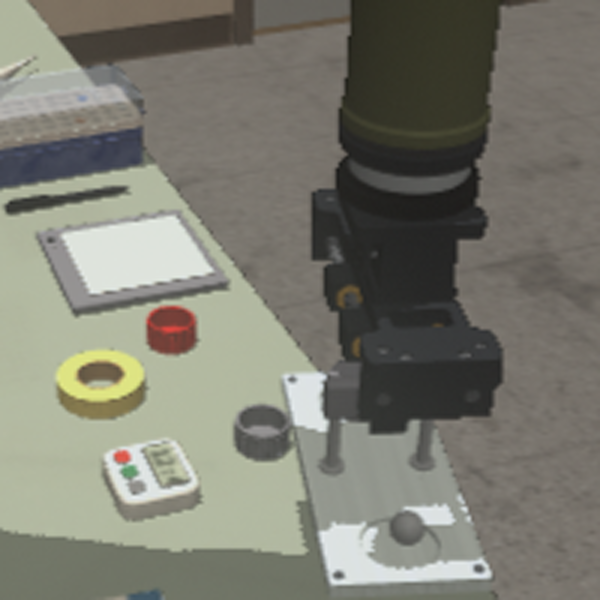

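```bash
python3 -m crank '[{"travel":[0.001,0.003,0],"turn":[0,0,0]},{"travel":[0.003,0.009,0],"turn":[0,0,0]},{"travel":[0.005,0.017,0],"turn":[0,0,0]},{"travel":[0.009,0.029,0],"turn":[0,0,0]},{"travel":[0.013,0.042,0],"turn":[0,0,0]},{"travel":[0.017,0.055,0],"turn":[0,0,0]},{"travel":[0.022,0.069,0],"turn":[0,0,0]},{"travel":[0.026,0.082,0],"turn":[0,0,0]},{"travel":[0.029,0.094,0],"turn":[0,0,0]},{"travel":[0.032,0.102,0],"turn":[0,0,0]},{"travel":[0.034,0.108,0],"turn":[0,0,0]},{"travel":[0.035,0.111,0],"turn":[0,0,0]}]'
python3 - <<'E'
from h import *
im=vision.camera("wrist"); cv2.imwrite("pics/w14.png",im)
th=np.radians(16.1);print(delta([.451,.244,.158],[np.sin(th),np.cos(th)]),readout.observe()["joints"].round(2))
E
```

```text
t: 18.45
ee_pos: [0.4587, -0.114, 0.1563]
tool_rot: [0.001, 0.14, 0.99, 0.0]
ft_force: [-0.8, -0.4, -3.4]
opening: 0.0114
[array([ 0.1066,  0.3416, -0.0016]), array([0.0008, 0.0009, 0.0001])] [ 0.36  0.65 -0.34  2.09  0.46  0.47  0.96]
```

View pics/w14.png

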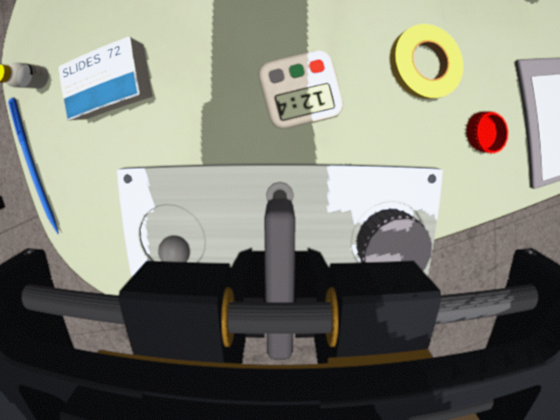

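Cap (395,240) and ball (174,248) haven't shifted in the tray. Carrying on.

```bash
python3 -m crank '[{"travel":[0.001,0.003,0],"turn":[0,0,0]},{"travel":[0.003,0.009,0],"turn":[0,0,0]},{"travel":[0.005,0.017,0],"turn":[0,0,0]},{"travel":[0.009,0.029,0],"turn":[0,0,0]},{"travel":[0.013,0.042,0],"turn":[0,0,0]},{"travel":[0.017,0.055,0],"turn":[0,0,0]},{"travel":[0.022,0.069,0],"turn":[0,0,0]},{"travel":[0.026,0.082,0],"turn":[0,0,0]},{"travel":[0.029,0.094,0],"turn":[0,0,0]},{"travel":[0.032,0.102,0],"turn":[0,0,0]},{"travel":[0.034,0.108,0],"turn":[0,0,0]},{"travel":[0.035,0.111,0],"turn":[0,0,0]}]'
python3 -m crank '[{"travel":[0.001,0.003,0],"turn":[0,0,0]},{"travel":[0.003,0.009,0],"turn":[0,0,0]},{"travel":[0.005,0.017,0],"turn":[0,0,0]},{"travel":[0.009,0.029,0],"turn":[0,0,0]},{"travel":[0.013,0.042,0],"turn":[0,0,0]},{"travel":[0.017,0.055,0],"turn":[0,0,0]},{"travel":[0.022,0.069,0],"turn":[0,0,0]},{"travel":[0.026,0.082,0],"turn":[0,0,0]},{"travel":[0.029,0.094,0],"turn":[0,0,0]},{"travel":[0.032,0.102,0],"turn":[0,0,0]},{"travel":[0.034,0.108,0],"turn":[0,0,0]},{"travel":[0.035,0.111,0],"turn":[0,0,0]}]'
python3 - <<'E'
from h import *
im=vision.camera("wrist"); cv2.imwrite("pics/w15.png",im)
im=vision.camera("side"); cv2.imwrite("pics/s15.png",im)
th=np.radians(16.1);print(delta([.451,.244,.158],[np.sin(th),np.cos(th)]),readout.observe()["joints"].round(2))
E
```

```text
t: 19.7
ee_pos: [0.4558, 0.0031, 0.1564]
tool_rot: [0.001, 0.14, 0.99, 0.0]
ft_force: [-0.3, 0.7, -2.8]
opening: 0.0114
t: 20.9
ee_pos: [0.4529, 0.1199, 0.1564]
tool_rot: [0.001, 0.14, 0.99, 0.0]
ft_force: [-0.8, 0.5, -3.9]
opening: 0.0115
[array([ 0.0362,  0.119 , -0.0016]), array([0.0008, 0.0009, 0.0008])] [-0.19  0.64 -0.27  2.11  0.38  0.44  0.54]
```

View pics/w15.png

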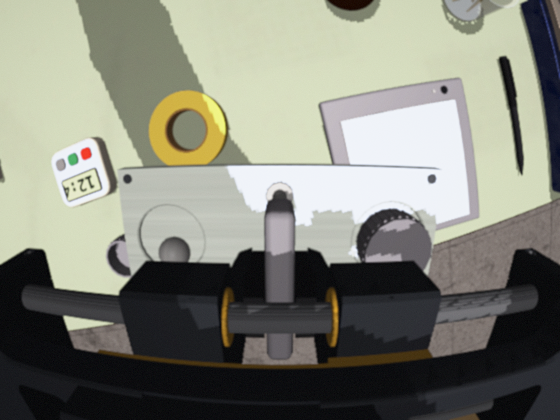

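View pics/s15.png

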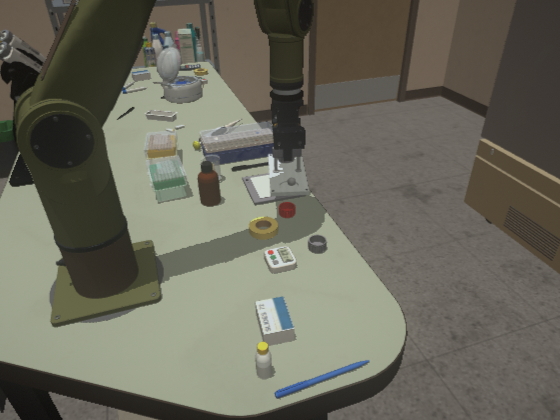

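```bash
python3 - <<'E'
from h import *
a,b,d=[onz("wrist",p,.012) for p in [(321,103),(461,79),(478,216)]]
print(a,b,d,(a+d)/2,np.linalg.norm(a-b),np.linalg.norm(b-d))
E
python3 -m crank '[{"travel":[0.001,0.003,0],"turn":[0,0,0]},{"travel":[0.003,0.009,0],"turn":[0,0,0]},{"travel":[0.005,0.017,0],"turn":[0,0,0]},{"travel":[0.009,0.029,0],"turn":[0,0,0]},{"travel":[0.013,0.042,-0.001],"turn":[0,0,0]},{"travel":[0.017,0.055,-0.001],"turn":[0,0,0]},{"travel":[0.022,0.069,-0.001],"turn":[0,0,0]},{"travel":[0.026,0.082,-0.001],"turn":[0,0,0]},{"travel":[0.029,0.094,-0.001],"turn":[0,0,0]},{"travel":[0.032,0.105,-0.001],"turn":[0,0,0]},{"travel":[0.035,0.113,-0.001],"turn":[0,0,0]},{"travel":[0.036,0.118,-0.001],"turn":[0,0,0]}]'
```

```text
[0.37928932 0.1798845  0.012     ] [0.38463343 0.3250304  0.012     ] [0.5283263  0.31959299 0.012     ] [0.45380781 0.24973875 0.012     ] 0.1452442406086993 0.14379571897207827
t: 22.2
ee_pos: [0.4507, 0.2439, 0.1574]
tool_rot: [0.0, 0.139, 0.99, 0.0]
ft_force: [1.3, 0.3, -3.4]
opening: 0.012
```

```bash
python3 -m crank '[{"travel":[0,0.001,0],"turn":[0,0,0]},{"travel":[0,0.001,0],"turn":[0,0,0]},{"travel":[0,0.001,0],"turn":[0,0,0]},{"travel":[0,0.001,0],"turn":[0,0,0]},{"travel":[0,0.001,0],"turn":[0,0,0]},{"travel":[0,0.001,0],"turn":[0,0,0]},{"travel":[0,0.001,0],"turn":[0,0,0]},{"travel":[0,0.001,0],"turn":[0,0,0]},{"travel":[0,0.001,0],"turn":[0,0,0]},{"travel":[0,0.001,0],"turn":[0,0,0]}]'
python3 - <<'E'
from h import *
im=vision.camera("wrist"); cv2.imwrite("pics/w16.png",im)
im=vision.camera("side"); cv2.imwrite("pics/s16.png",cv2.resize(im[100:260,200:360],None,fx=3.7,fy=3.7,interpolation=cv2.INTER_CUBIC))
im=vision.camera("top"); cv2.imwrite("pics/t16.png",cv2.resize(im[140:270,150:430],None,fx=2.8,fy=2.8,interpolation=cv2.INTER_CUBIC))
s=readout.observe();print(s["ee_pos"],s["opening"],abs(s["joint_velocities"]).max(),s["t"],rot().as_matrix()[:,2])
E
```

```text
t: 23.2
ee_pos: [0.451, 0.2449, 0.1574]
tool_rot: [0.0, 0.139, 0.99, 0.0]
ft_force: [-0.5, 0.5, -3.6]
opening: 0.0115
[0.45097917 0.24492115 0.15739915] 0.01138098326266103 0.0026937732013680203 23.35 [ 1.03855210e-03  6.86436100e-04 -9.99999225e-01]
```

View pics/w16.png

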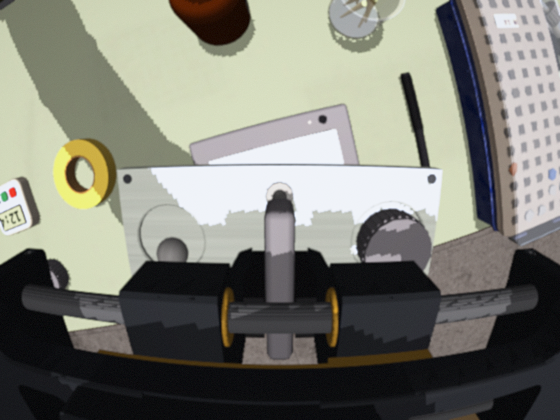

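View pics/s16.png

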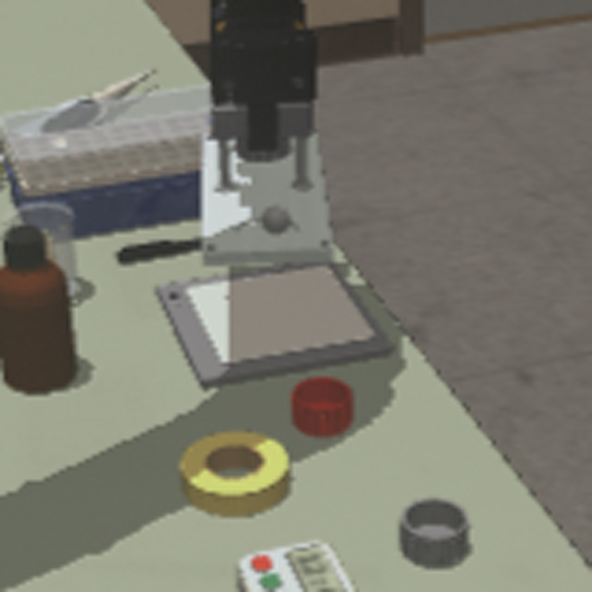

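View pics/t16.png

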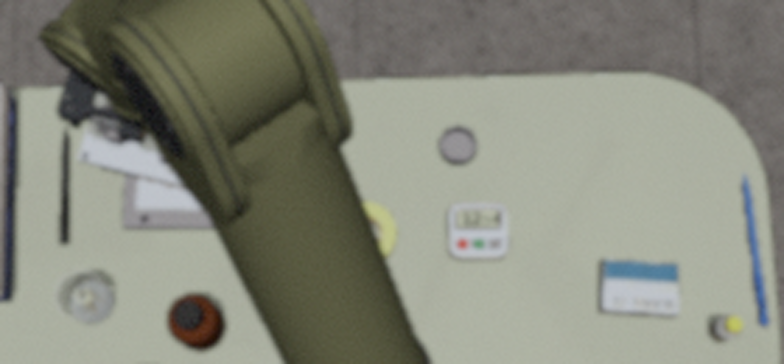

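```bash
python3 -c "
from workcell import workorder; print(workorder.job_done())"
```

```text
the job is handed in; nothing more can be done
None
```

I set the cap that lay open side down into the tray's empty seat and released it. I then lifted the tray by its handle with a 45 N grip, carried it slowly over to the light pad, and handed the job in at about 23 s of the 64 s allowed. `job_done` gave no verdict.

**Last checks:**
- **Cap:** about 1.6 mm off the seat centre after release, and its measured size fits it resting on the seat floor. I did not re-measure this at the end, but in the wrist view it had not moved in the tray during the carry.
- **Ball:** still in its pocket in the final pictures.
- **Tray:** the tool was within about 0.001 rad of vertical and the arm nearly still. The tray looked level, with its underside at about 0.11 m, roughly 10 cm above the pad top.
- **Centring:** the tool was at (0.451, 0.245). My three estimates of the pad centre differed by up to 9 mm: (0.448, 0.247), (0.454, 0.241) and (0.454, 0.250). All are within 6 mm of the tool position, well inside the 30 mm allowed.
- **Other items:** the spare cap, tape, timer, slides and marker looked untouched, though the arm partly hid the tape in the final top view.

No check failed.

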